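# Push the setting gauge into the strip cutter's feed slot

### The arm

A 7-joint arm with a two-finger parallel gripper is mounted at the origin on the work surface. World frame = base frame: x ahead of the robot, y to its left, z up, the work surface at z = 0. Lengths are in mm, angles in rad, forces in N, time in s.
With the tool pointing down it reaches from about 425 to 875 mm from the base axis. Payload 4.7 kg.
Tool frame: the origin (TCP) lies between the finger pads; the fingertips stand 22 mm ahead of it and the grasp point (between the pads) lies 3 mm ahead of it; z points along the fingers, y is the direction in which the jaws open and shut (so a half turn about z gives the same grasp; the last joint's range is limited). The gripper opens to 87 mm and grips with 3 to 60 N. Pads are 19 mm wide; open, the fingers measure 117 mm over their backs; the gripper's body (75 mm by 190 mm) begins 51 mm behind the grasp point.
Start: joints at [1.144, 0.321, -0.07, 1.45, 0.023, 1.371, -0.057], TCP at [277.315, -587.894, 244.587] pointing down, gripper open.
Joint ranges: [-2.86, 2.86], [-0.3, 2.09], [-1.38, 1.24], [0.06, 2.45], [-1.56, 4.7], [0.09, 2.05], [-2.69, 2.69]. Speed limits (rad/s): [2.57, 2.57, 3.14, 3.14, 3.14, 3.14, 3.14].

### API

Orientations are given as a rotation vector (axis times angle).
In Python, from plant import env gives the robot as it stands. The module is installed in compiled form; this text tells all that it offers.
- The arm moves only by the shell command python3 -m handwheel 'ROWS' [FORCE]. ROWS is JSON, a list of rows, each an object with "dr": the turn, a rotation vector about the tool's x, y, z in rad, a list of three; "dp": the shift along the tool's x, y, z in mm, a list of three; "jaw": the opening, from 0 (shut) to 1 (fully open). A call has 1 to 10 rows; each row is the pose to reach, as a shift and turn from the pose commanded when the call began, along the tool's axes at that moment; what a row does not reach only later rows make up. A row lasts 1/8 s, in which the tool goes at most 62.5 mm and 10.7 degrees, less where a joint would pass 70% of its speed; a pose out of reach is approached as far as the arm can. A call with a gripper value outside its range is refused whole. The fingers move at their own pace and stop on an object; FORCE is the grip in N (left out, the last holds). Time passes only in rows, so rows that repeat a pose let the fingers close. It gives the time, the measured TCP pose, the force and the opening at its end, in the units of the state.
- env.get_obs(): the state, without advancing time (a new reading comes with each control period).
- env.grab_frame(name): name is "scene" or "top"; returns a dict with "image" (400x640x3 uint8, red, green, blue), "intrinsics" (3x3 intrinsics, pixels), "eye" and "orientation" of the camera in the world. Camera axes: x right, y up, looking along -z (the intrinsics and any distortion apply to the point x, -y, -z); pixel columns grow to the right and rows downward; lengths in mm; the calibration is good to about 2 mm. A picture is of the moment at which its call begins. There is no depth.
- env.hand_in(): hands the job in, once; it reports no verdict.
Trained networks look in a picture, given as the dict that the camera call returned (one of the last four; its "shot" number tells which), for a name from the list of things; names that differ only in an ending like _2 or _b are one class to them, and where a whole thing is asked for, a point or a joint stands for the part that bears it (a point fixed in the world has none). Each returns a list of dicts, best first, with "confidence" (0 to 1); they miss things now and then, are a little off and sometimes report something else, mostly with a low value. They report only what shows in the picture. A call takes as long as a camera call.
- env.recognise(picture, label): "bbox" ([left, top, right, bottom] as shares, 0 to 1, of the picture: columns of its width, rows of its height, round what is visible of it).
- env.cut_out(picture, label): "region" (400x640 bool, what is visible of it) and "bbox" ([left, top, right, bottom] as shares, 0 to 1, of the picture: columns of its width, rows of its height, round what is visible of it).
- env.mark_of(picture, label): "location" ([column, row] as shares, 0 to 1, of the picture: columns of its width, rows of its height: a listed point, or the origin of a listed thing).
The state is a dict: "clock": time; "qpos": joint angles; "dq": joint speeds; "effort": joint torques, N m; "ee_pos": TCP position; "orientation": TCP orientation; "ft_force": force on the tool from outside, world axes, zero at the start; "wrist_torque": the same for the moment, N m; "grip_width": opening from 0.0 (shut) to 1.0 (fully open).
Only numpy, scipy, OpenCV 4.12 (cv2) and the standard library are available. Lean on these libraries where they do the work, as an engineer would, in place of code of your own. Each camera call takes 0.05 s, during which the arm holds its last target. There are 200 camera calls.

### The job

Lift the strip cutter's clear hinged guard all the way over until it leans back on its stop, without flinging it or letting it slam. Then slide the flat steel gauge that lies on the feed deck along the deck, nose first, into the feed slot under the beam until the line scribed across its blade is level with the beam's front face, and leave it there with the guard open. Leave the things standing on and beside the cutter where they are.

Things in the scene. Friction and masses are not known exactly. Their poses are not given: they have to be found in the camera images.
- cutter: table-top strip cutter, fixed, white with a black deck. Origin on the desk; x points from its open front into the feed, z up. Feed deck 45 mm above the desk, from x = -120 mm to the beam, 160 mm wide between side housings (y = 80 to 150 mm each side, x = -100 to 100, tops at 85 mm). A white beam crosses at x = 30 to 70 mm, top at 85 mm; the slot runs through under it.
- slot (a point): middle of the feed slot's mouth, on the deck surface, in the plane of the beam's front face. Axes as the cutter: x into the slot, z up. Slot 31 mm wide, 9 mm high, 40 mm long, open at the far end. Two steel cheeks 12 mm high stand before it as a funnel: 62 mm apart at their front ends, 30 mm before the mouth, narrowing to the slot's width.
- guard (a joint): angle of the clear guard: 0 shut (level, underside 43 mm above the deck), grows as it opens; 1.85 rad is the stop, where it leans back past upright and stays by itself. Below about 1.57 rad it falls shut if let go. Weighs 200 g, turns freely. A clear plate with grey rim, 145 mm from hinge to front edge, 196 mm wide, 5 mm thick.
- guard_grip (a point): point to grip on the guard's finger tab, in the tab's middle, 22 mm above the guard's upper face. The tab is a grey upright block near the front edge, 24 mm (x) by 12 mm (y), standing 34 mm above the upper face. Axes are the guard's: x as the cutter's when shut, y along the hinge. The guard's front edge is 15 mm before this point.
- guard_hinge (a point): middle of the guard's hinge line, over the beam, 90 mm above the desk, in the guard's mid-plane; the line runs along the cutter's y. Shut, the grip point lies 130 mm before it and 25 mm above it. Opening is a positive turn about y: the front edge goes up and over, away from the cutter's front.
- gauge: flat steel gauge, 140 to 280 g, loose on the deck under the guard, nose towards the slot. Blade 28 mm wide, 5 thick. Origin: underside, at the dark line scribed across it; x points to the round nose, tip 45 mm ahead. Rear crossbar 60 mm long (y), 12 thick (x), 16 tall, rear face 55 mm behind the line. Nothing stops it at the line; some 13 mm deeper the crossbar meets the cheeks.
- spool: blue thread spool, 30 mm across, 34 mm tall, standing on the cutter's left (+y) side housing; a bystander
- tape_roll: roll of paper tape, 48 mm across, 15 mm tall, lying on the cutter's right (-y) side housing; a bystander
- button_jar: closed glass jar, 52 mm across, 75 mm tall, on the desk beside the cutter's left (+y) end; a bystander
- red_spool: red thread spool, 30 mm across, 34 mm tall, on the desk beside the cutter's right (-y) end; a bystander

How it is judged (in metres and radians):
On the way, in this order (a step that is already met when the one before it is completed fails the run):
1. the guard leans back on its stop, before the gauge is moved into the slot (value of joint guard above 1.78 rad and x of gauge in the frame of slot below -0.02 m), for 0.2 s.
2. the gauge lies flat in the slot with its line level with the beam's front face (x of gauge in the frame of slot between -0.004 and 0.004 m and y of gauge in the frame of slot between -0.006 and 0.006 m and z of gauge in the frame of slot between -0.003 and 0.003 m and angle between the x axis of gauge and the x axis of slot, either way round below 0.12 rad and angle between gauge's own z axis and vertical below 0.06 rad and linear speed of gauge below 0.01 m/s and value of joint guard above 1.78 rad), for 0.3 s.
At the end, for the whole second after the job is handed in: The guard rests open on its stop (over 1.78 rad) and the gauge lies still and flat on the deck in the slot, its scribed line within 4 mm of the plane of the beam's front face, within 6 mm of the slot's middle sideways and within 0.12 rad of straight (all of step 2 and velocity of joint guard between -0.1 and 0.1 rad/s); the robot touches nothing.
It fails at once if the guard is flung or slams (faster than 3 rad/s) (velocity of joint guard above 3 rad/s or velocity of joint guard below -3 rad/s).
It fails at once if a bystander is moved more than 30 mm (distance of any of spool, tape_roll, button_jar, red_spool from where it was at the start of the episode above 0.03 m).
It also fails if it takes over 58 s, if anything falls off the work surface, if the arm or the gripper's body presses on something with over 40 N, if the wrist force passes 120 N, or if a joint passes its speed limit or range.

## Working session

There is one attempt and no reset: what is moved stays moved. The work goes in short steps, Python scripts to look and compute and a shell command to move; the robot and the scene stay as the last step left them, time stands still between calls to the robot, and variables do not carry over. Pictures are saved under pics/ and viewed, about 8 in all and at most 12, crops included, and the job is handed in when it is done.

```bash
mkdir -p pics
cat > h.py <<'E'
import numpy as np, cv2
from scipy.spatial.transform import Rotation as R
from plant import env
def rot(o):
    o=np.array(o,float)
    if o.shape==(3,3): return o
    return R.from_rotvec(o).as_matrix() if o.size==3 else R.from_quat(o).as_matrix()
def proj(f,P):
    M=rot(f['orientation']);p=(np.atleast_2d(P)-np.array(f['eye']))@M
    K=np.array(f['intrinsics']);q=np.c_[p[:,0],-p[:,1],-p[:,2]]@K.T
    return q[:,:2]/q[:,2:]
def ray(f,uv):
    K=np.array(f['intrinsics']);d=np.linalg.solve(K,[uv[0],uv[1],1.])
    return np.array(f['eye'],float),rot(f['orientation'])@[d[0],-d[1],-d[2]]
def atz(f,uv,z):
    e,d=ray(f,uv);return e+d*(z-e[2])/d[2]
def tri(fs,uvs):
    A=np.zeros((3,3));b=np.zeros(3)
    for f,uv in zip(fs,uvs):
        e,d=ray(f,uv);d=d/np.linalg.norm(d);Q=np.eye(3)-np.outer(d,d);A+=Q;b+=Q@e
    return np.linalg.solve(A,b)
def save(f,n): cv2.imwrite('pics/'+n,f['image'][:,:,::-1])
E
cat > a.py <<'E'
from h import *
fs=[env.grab_frame(n) for n in('scene','top')]
for f,n in zip(fs,('s','t')):
    save(f,n+'0.png'); print({k:np.round(v,3).tolist() if k!='shot' else v for k,v in f.items() if k!='image'})
for l in ['cutter','slot','guard_grip','guard_hinge','gauge','spool','tape_roll','button_jar','red_spool']:
    u=[]
    for f in fs:
        r=env.mark_of(f,l); 
        u.append(np.array(r[0]['location'])*[640,400] if r else None)
        print(l,u[-1],[round(x['confidence'],2) for x in r])
    if all(x is not None for x in u):
        p=tri(fs,u);print('   ',p.round(1),[np.round(proj(f,p)[0]-x,1) for f,x in zip(fs,u)])
print(env.get_obs())
E
python3 a.py
```

```text
{'intrinsics': [[450.316, 0.0, 318.174], [0.0, 450.316, 199.827], [0.0, 0.0, 1.0]], 'eye': [1201.864, 234.033, 562.337], 'orientation': [0.666, 0.869, 1.692], 'shot': 1}
{'intrinsics': [[404.15, 0.0, 312.37], [0.0, 404.15, 198.802], [0.0, 0.0, 1.0]], 'eye': [371.363, 53.75, 1009.701], 'orientation': [0.169, -0.174, -1.592], 'shot': 2}
cutter [253.568 229.32 ] [0.7]
cutter [353.6 209.8] [0.57]
    [566.3 -66.   -2.1] [array([4.7, 0.5]), array([ 3.4, -1.3])]
slot [253.184 218.68 ] [0.96]
slot None []
guard_grip [260.928 159.88 ] [0.98]
guard_grip [376.384 225.08 ] [0.69, 0.69]
    [501.7 -85.5 119.6] [array([-3.8, -0.6]), array([-3.1,  1.1])]
guard_hinge [244.416 208.8  ] [0.92]
guard_hinge [355.776 172.8  ] [0.63]
    [632.4 -56.5  98.3] [array([0.5, 0.1]), array([ 0.4, -0.1])]
gauge None []
gauge [356.608 208.   ] [0.17]
spool [317.824 199.   ] [0.84]
spool [311.872 208.4  ] [0.73, 0.46]
    [552.1  50.7  86.5] [array([-0.6, -0. ]), array([-0.5,  0.1])]
tape_roll [185.024 195.4  ] [0.69]
tape_roll [409.728 184.   ] [0.65]
    [ 606.6 -186.3   83.2] [array([1.5, 0.3]), array([ 1.1, -0
[... 178 characters left out ...]
]
red_spool None []
{'clock': 1.0, 'qpos': array([ 1.14411008,  0.32101073, -0.07009941,  1.45049436,  0.02257112,
        1.37075769, -0.05688978]), 'dq': array([ 0.00030307, -0.00023645, -0.00106145, -0.00015323,  0.00292371,
       -0.00085913, -0.00055508]), 'effort': array([-2.83252502e-04, -4.91102636e+01, -4.03377442e-01, -3.12770176e+01,
       -6.35368726e-02,  3.37680581e-02,  1.90167498e-05]), 'ee_pos': array([ 277.32526986, -587.90782306,  244.58237913]), 'orientation': array([3.06548159e+00, 6.86803429e-01, 1.97834517e-05]), 'ft_force': array([ 0.18634594,  0.55755395, -0.39564357]), 'wrist_torque': array([ 0.02925135, -0.04025231,  0.06050005]), 'grip_width': 0.998067567452087}
```

Run:
```python
import cv2,numpy as np
a=cv2.imread('pics/s0.png')[120:290,110:410];b=cv2.imread('pics/t0.png')[120:290,240:470]
a=cv2.resize(a,None,fx=2.6,fy=2.6,interpolation=2)
cv2.imwrite('pics/s1.png',a)
b=cv2.resize(b,None,fx=3.4,fy=3.4,interpolation=2);cv2.imwrite('pics/t1.png',b);print(a.shape,b.shape)
```

```text
(442, 780, 3) (578, 782, 3)
```

View pics/s1.png

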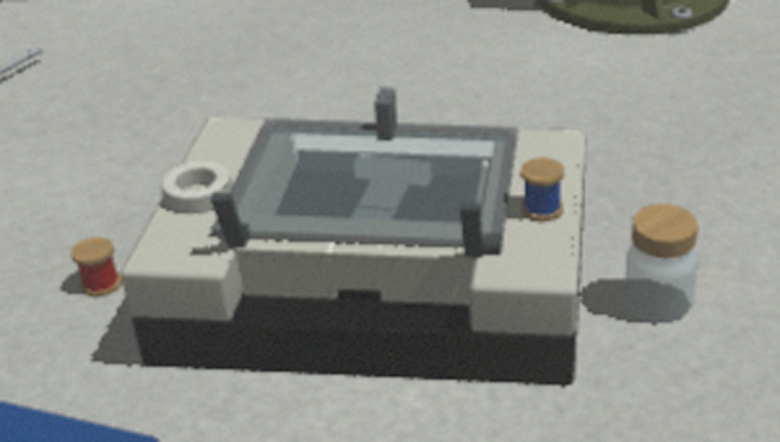

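View pics/t1.png

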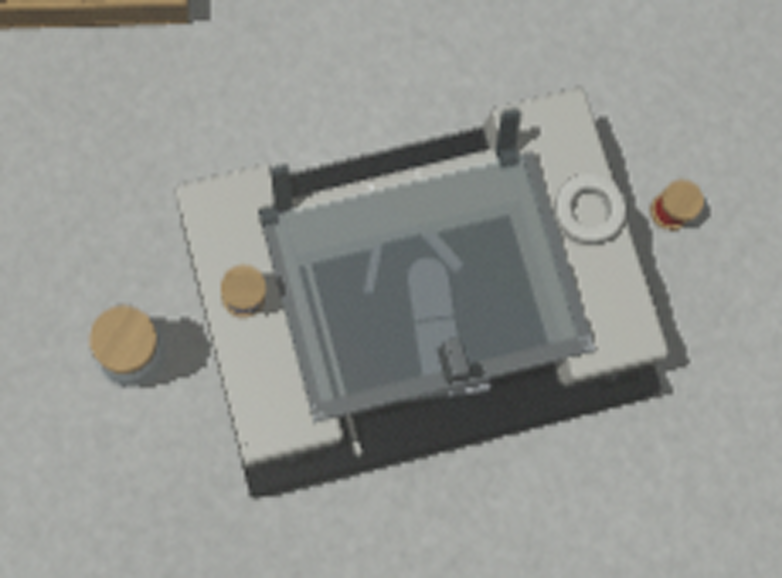

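The top view shows the shut guard, with the grey tab near crop (457,358) and the gauge line near (433,318), nose towards the slot. The scene view looks from behind, and the slot's far end is near (360,293). Next I'll fit the cutter pose from the corners I can see.

```bash
cat > fit.py <<'E'
from h import *
from scipy.optimize import least_squares
fs=[env.grab_frame(n) for n in('scene','top')]
T=[((-100,150,85),(248,462)),((100,150,85),(180,186)),((100,-150,85),(583,90)),((-100,-150,85),(664,358)),((-100,80,85),(340,436)),((-100,-80,85),(563,382))]
S=[((100,150,85),(578,293)),((100,-150,85),(128,277)),((-100,150,85),(584,132)),((-100,-150,85),(210,118))]
Tp=np.array([t[1] for t in T])/3.4+[240,120];Sp=np.array([t[1] for t in S])/2.6+[110,120]
def W(p,X):
    c,s=np.cos(p[2]),np.sin(p[2]);X=np.array(X,float)
    return np.c_[p[0]+c*X[:,0]-s*X[:,1],p[1]+s*X[:,0]+c*X[:,1],X[:,2]]
def res(p): return np.r_[(proj(fs[1],W(p,[t[0] for t in T]))-Tp).ravel(),(proj(fs[0],W(p,[t[0] for t in S]))-Sp).ravel()]
r=least_squares(res,[566,-66,.2],loss='soft_l1');p=r.x;print(p.round(3));print(res(p).reshape(-1,2).round(1).tolist())
hx=30; 
for n,f in (('grip',fs),):
    for i in (0,1):
        print([(np.array(q['location'])*[640,400]).round(1) for q in env.mark_of(fs[i],'guard_grip')])
for x in (-80,-75,-70,-85): 
    g=W(p,[(x,0,115)]);print(x,g.round(1),[proj(f,g).round(1).tolist() for f in fs])
E
python3 fit.py
```

```text
[ 5.71247e+02 -6.73930e+01  2.15000e-01]
[[-3.3, 0.6], [-3.5, -0.5], [-1.1, -1.1], [0.4, -0.3], [-0.6, 0.8], [1.0, -0.1], [-0.4, 0.1], [-4.2, -1.9], [1.0, -0.8], [-1.0, -1.1]]
[array([259.4, 159.6])]
[array([373.5, 223.1])]
-80 [[493.1 -84.5 115. ]] [[[259.5, 159.3]], [[372.7, 230.4]]]
-75 [[498.  -83.4 115. ]] [[[259.1, 160.6]], [[372.1, 228.2]]]
-70 [[502.9 -82.3 115. ]] [[[258.6, 161.8]], [[371.5, 226.1]]]
-85 [[488.2 -85.6 115. ]] [[[259.9, 158.0]], [[373.3, 232.5]]]
```

```bash
cat > d.py <<'E'
import sys
from h import *
# args: target x y z yaw [tilt]  -> dp, dr in tool frame (from measured pose)
def delta(P,yaw,o=None):
    o=o or env.get_obs();M=rot(o['orientation'])
    G=R.from_euler('z',yaw).as_matrix()@np.diag([1,-1,-1])
    return (M.T@(np.array(P)-o['ee_pos'])).round(1),R.from_matrix(M.T@G).as_rotvec().round(3)
if __name__=='__main__':
    a=[float(v) for v in sys.argv[1:]];print(*delta(a[:3],a[3]))
E
python3 d.py 503 -84 215 0.215
```

```text
[ 419.1 -359.4   29.5] [0.    0.    0.226]
```

```bash
python3 -m handwheel '[{"dr":[0,0,0.03],"dp":[42,-36,0],"jaw":1},{"dr":[0,0,0.06],"dp":[84,-72,0],"jaw":1},{"dr":[0,0,0.09],"dp":[126,-108,0],"jaw":1},{"dr":[0,0,0.12],"dp":[168,-144,0],"jaw":1},{"dr":[0,0,0.15],"dp":[210,-180,0],"jaw":0.8},{"dr":[0,0,0.18],"dp":[252,-216,5],"jaw":0.7},{"dr":[0,0,0.2],"dp":[294,-252,10],"jaw":0.6},{"dr":[0,0,0.22],"dp":[336,-288,20],"jaw":0.5},{"dr":[0,0,0.226],"dp":[378,-324,29],"jaw":0.5},{"dr":[0,0,0.226],"dp":[419,-359,29],"jaw":0.5}]'
python3 - <<'E'
from h import *
o=env.get_obs();print(o['ee_pos'],o['orientation'],o['grip_width'])
fs=[env.grab_frame(n) for n in('scene','top')]
u=[]
for f in fs:
    for l in('guard_grip',):
        r=env.mark_of(f,l);print([(np.array(q['location'])*[640,400]).round(1) for q in r],[q['confidence'] for q in r])
tip=o['ee_pos']+[0,0,-22]
print([proj(f,tip).round(1) for f in fs])
a=cv2.resize(fs[0]['image'][100:240,200:330],None,fx=3,fy=3);b=cv2.resize(fs[1]['image'][160:300,310:440],None,fx=3,fy=3)
cv2.imwrite('pics/n1.png',np.hstack([a,b])[:,:,::-1])
E
```

```text
clock: 2.45
ee_pos: [503.2, -82.7, 215.1]
orientation: [3.123, 0.337, -0.001]
ft_force: [0.5, -0.7, -0.5]
grip_width: 0.509
[503.16929391 -82.6938422  215.12150632] [ 3.12329710e+00  3.36667620e-01 -8.13182368e-04] 0.5087960311019992
[array([258.5, 163. ])] [0.98]
[array([372.9, 225.5])] [0.62]
[array([[255.5, 125.3]]), array([[377.1, 220.2]])]
```

View pics/n1.png

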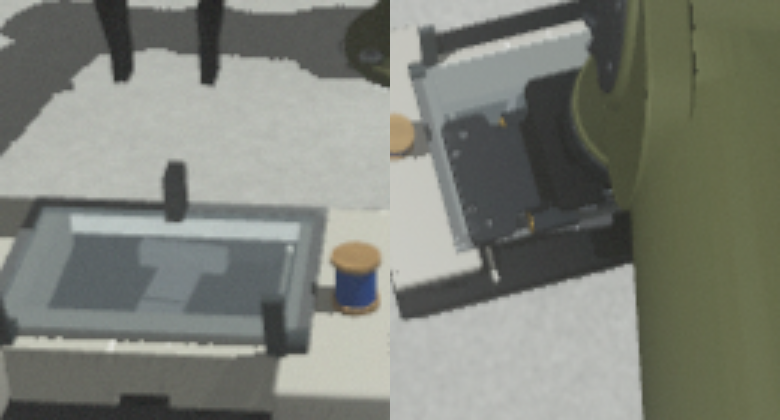

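```bash
python3 - <<'E'
from h import *
fs=[env.grab_frame(n) for n in('scene','top')]
s=(258.7,162.8);t=(374,224.8)
print(atz(fs[0],s,115),atz(fs[1],t,115),tri(fs,[s,t]))
E
python3 d.py 503 -83 118 0.215
```

```text
[506.20699569 -80.82816931 115.        ] [505.52702486 -88.13744673 115.        ] [504.59563894 -85.10282335 113.96661151]
[ 0.9 -2.7 97.5] [ 0.001  0.    -0.002]
```

```bash
python3 -m handwheel '[{"dr":[0,0,0],"dp":[2,0,25],"jaw":0.5},{"dr":[0,0,0],"dp":[2,0,50],"jaw":0.5},{"dr":[0,0,0],"dp":[2,0,75],"jaw":0.5},{"dr":[0,0,0],"dp":[2,0,90],"jaw":0.5},{"dr":[0,0,0],"dp":[2,0,97],"jaw":0.5},{"dr":[0,0,0],"dp":[2,0,97],"jaw":0.5},{"dr":[0,0,0],"dp":[2,0,97],"jaw":0.1},{"dr":[0,0,0],"dp":[2,0,97],"jaw":0},{"dr":[0,0,0],"dp":[2,0,97],"jaw":0},{"dr":[0,0,0],"dp":[2,0,97],"jaw":0}]' 8
python3 - <<'E'
from h import *
o=env.get_obs();print(o['ee_pos'],o['ft_force'],o['grip_width']*87)
f=env.grab_frame('scene');print(proj(f,o['ee_pos']-[0,0,3]))
cv2.imwrite('pics/n2.png',cv2.resize(f['image'][90:250,180:340],None,fx=3.5,fy=3.5)[:,:,::-1])
E
```

```text
clock: 4.0
ee_pos: [505.0, -83.1, 118.7]
orientation: [-3.122, -0.337, 0.0]
ft_force: [-1.3, 1.9, 4.4]
grip_width: 0.138
[504.99328789 -83.13298024 118.71031756] [-1.33635015  1.91740116  4.42305987] 11.987586073622719
[[257.80525242 162.00556393]]
```

View pics/n2.png

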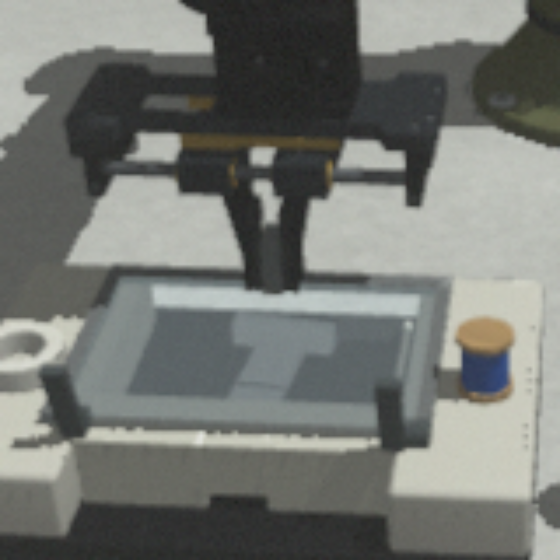

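```bash
python3 -c "
import numpy as np
for t in np.r_[np.arange(.1,1.9,.1),1.85]:
  c,s=np.cos(t),np.sin(t);print(round(t,2),round(130-130*c+25*s),-round(130*s+25*c-25))"
```

```text
0.1 3 -13
0.2 8 -25
0.3 13 -37
0.4 20 -49
0.5 28 -59
0.6 37 -69
0.7 47 -78
0.8 57 -86
0.9 69 -92
1.0 81 -98
1.1 93 -102
1.2 106 -105
1.3 119 -107
1.4 133 -107
1.5 146 -106
1.6 159 -104
1.7 172 -101
1.8 184 -96
1.85 190 -93
```

```bash
python3 -m handwheel '[{"dr":[0,0,0],"dp":[1,0,-6],"jaw":0},{"dr":[0,0,0],"dp":[3,0,-13],"jaw":0},{"dr":[0,0,0],"dp":[8,0,-25],"jaw":0},{"dr":[0,0,0],"dp":[13,0,-37],"jaw":0},{"dr":[0,0,0],"dp":[20,0,-49],"jaw":0},{"dr":[0,0,0],"dp":[20,0,-49],"jaw":0}]'
python3 - <<'E'
from h import *
o=env.get_obs();print(o['ee_pos'],o['ft_force'],o['grip_width']*87)
f=env.grab_frame('scene')
cv2.imwrite('pics/n3.png',cv2.resize(f['image'][80:240,180:340],None,fx=3.2,fy=3.2)[:,:,::-1])
E
```

```text
clock: 4.8
ee_pos: [524.6, -78.8, 169.2]
orientation: [-3.123, -0.338, 0.001]
ft_force: [-4.9, 4.0, 2.0]
grip_width: 0.133
[524.64167409 -78.84268358 169.17894701] [-4.92193075  3.95451073  1.99871289] 11.571773665697464
```

View pics/n3.png

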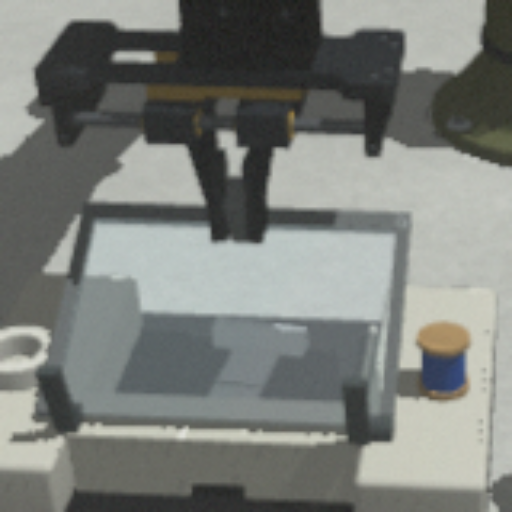

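The guard is up about 0.4 rad with the tab still between the fingers, so I'll carry on along the arc.

```bash
python3 -m handwheel '[{"dr":[0,0,0],"dp":[8,0,-10],"jaw":0},{"dr":[0,0,0],"dp":[17,0,-20],"jaw":0},{"dr":[0,0,0],"dp":[27,0,-29],"jaw":0},{"dr":[0,0,0],"dp":[37,0,-37],"jaw":0},{"dr":[0,0,0],"dp":[49,0,-43],"jaw":0},{"dr":[0,0,0],"dp":[61,0,-49],"jaw":0},{"dr":[0,0,0],"dp":[73,0,-53],"jaw":0},{"dr":[0,0,0],"dp":[86,0,-56],"jaw":0},{"dr":[0,0,0],"dp":[86,0,-56],"jaw":0}]'
python3 - <<'E'
from h import *
o=env.get_obs();print(o['ee_pos'],o['ft_force'],o['grip_width']*87)
f=env.grab_frame('scene')
cv2.imwrite('pics/n4.png',cv2.resize(f['image'][50:240,160:350],None,fx=2.8,fy=2.8)[:,:,::-1])
E
```

```text
clock: 5.98
ee_pos: [610.0, -59.7, 224.7]
orientation: [-3.122, -0.339, -0.004]
ft_force: [-1.7, 3.8, 2.2]
grip_width: 0.137
[610.04095323 -59.72252717 224.70237358] [-1.71203156  3.75614241  2.19353967] 11.926222500182645
```

View pics/n4.png

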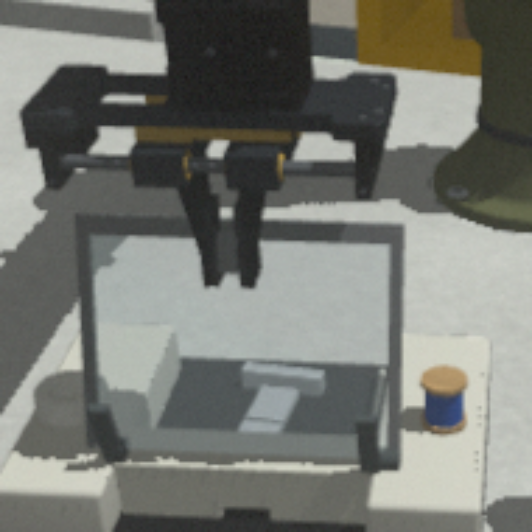

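```bash
python3 -m handwheel '[{"dr":[0,0,0],"dp":[13,0,-2],"jaw":0},{"dr":[0,0,0],"dp":[27,0,-2],"jaw":0},{"dr":[0,0,0],"dp":[40,0,-1],"jaw":0},{"dr":[0,0,0],"dp":[53,0,1],"jaw":0},{"dr":[0,0,0],"dp":[66,0,4],"jaw":0},{"dr":[0,0,0],"dp":[72,0,6],"jaw":0},{"dr":[0,0,0],"dp":[78,0,9],"jaw":0},{"dr":[0,0,0],"dp":[82,0,11],"jaw":0},{"dr":[0,0,0],"dp":[82,0,11],"jaw":0}]'
python3 - <<'E'
from h import *
o=env.get_obs();print(o['ee_pos'],o['ft_force'],o['grip_width']*87)
f=env.grab_frame('scene')
cv2.imwrite('pics/n5.png',cv2.resize(f['image'][30:240,140:350],None,fx=2.6,fy=2.6)[:,:,::-1])
E
```

```text
clock: 7.15
ee_pos: [687.3, -42.5, 212.8]
orientation: [-3.121, -0.338, 0.005]
ft_force: [-5.6, 4.5, 2.6]
grip_width: 0.138
[687.25978592 -42.47810613 212.76650571] [-5.6213423   4.53482837  2.58945517] 11.967039347336565
```

View pics/n5.png

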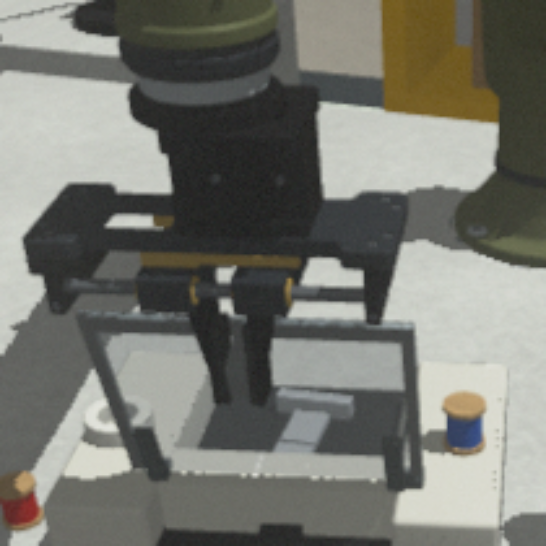

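```bash
python3 -m handwheel '[{"dr":[0,0,0],"dp":[2,0,1],"jaw":0},{"dr":[0,0,0],"dp":[4,0,2],"jaw":0},{"dr":[0,0,0],"dp":[6,0,3],"jaw":0},{"dr":[0,0,0],"dp":[6,0,3],"jaw":0}]'
```

```text
clock: 7.7
ee_pos: [692.2, -41.4, 210.5]
orientation: [-3.122, -0.338, 0.008]
ft_force: [-8.8, 4.6, 5.2]
grip_width: 0.137
```

```bash
python3 -m handwheel '[{"dr":[0,0,0],"dp":[0,0,0],"jaw":0.3},{"dr":[0,0,0],"dp":[0,0,0],"jaw":0.5},{"dr":[0,0,0],"dp":[0,0,0],"jaw":0.5},{"dr":[0,0,0],"dp":[0,0,-25],"jaw":0.5},{"dr":[0,0,0],"dp":[0,0,-55],"jaw":0.5},{"dr":[0,0,0],"dp":[0,0,-85],"jaw":0.7},{"dr":[0,0,0],"dp":[-30,0,-100],"jaw":0.9},{"dr":[0,0,0],"dp":[-80,0,-100],"jaw":0.9},{"dr":[0,0,0],"dp":[-130,0,-100],"jaw":0.9},{"dr":[0,0,0],"dp":[-180,0,-100],"jaw":0.9}]'
python3 -m handwheel '[{"dr":[0,0,0],"dp":[-50,0,0],"jaw":0.9},{"dr":[0,0,0],"dp":[-90,0,0],"jaw":0.9},{"dr":[0,0,0],"dp":[-90,0,0],"jaw":0.9}]'
cat > g.py <<'E'
from h import *
o=env.get_obs();print(o['ee_pos'],o['ft_force'])
fs=[env.grab_frame(n) for n in('scene','top')]
for l in('gauge','slot','guard_grip','guard_hinge','cutter'):
    u=[]
    for f in fs:
        r=env.mark_of(f,l);u.append(np.array(r[0]['location'])*[640,400] if r else None);print(l,u[-1],r[0]['confidence'] if r else '')
        if r and l in('gauge','slot'): print('  at z45',atz(f,u[-1],45+5*(l=='gauge')).round(1))
    if all(x is not None for x in u): print('   tri',tri(fs,u).round(1))
a=cv2.resize(fs[0]['image'][110:240,150:350],None,fx=3.9,fy=3.9)
b=cv2.resize(fs[1]['image'][140:270,270:470],None,fx=3.9,fy=3.9)
cv2.imwrite('pics/g1s.png',a[:,:,::-1]);cv2.imwrite('pics/g1t.png',b[:,:,::-1])
c=np.vstack([a[:,:,::-1],b[:,:,::-1]]);cv2.imwrite('pics/g1.png',cv2.resize(c,None,fx=.59,fy=.59,interpolation=cv2.INTER_AREA))
E
python3 g.py
```

```text
clock: 8.95
ee_pos: [517.4, -82.1, 309.7]
orientation: [3.123, 0.335, 0.001]
ft_force: [0.4, 0.5, 0.5]
grip_width: 0.885
clock: 9.32
ee_pos: [429.0, -102.0, 310.3]
orientation: [3.121, 0.33, 0.001]
ft_force: [0.6, -0.4, 0.5]
grip_width: 0.899
[ 428.96601384 -101.98974895  310.31696058] [ 0.57250566 -0.43931344  0.45323179]
gauge None 
gauge [368.576 214.2  ] 0.88
  at z45 [541.4 -86.9  50. ]
slot [251.584 220.2  ] 0.71
  at z45 [596.4 -63.7  45. ]
slot [356.096 189.68 ] 0.72
  at z45 [604.3 -60.6  45. ]
   tri [603.  -60.2  50.6]
guard_grip [232.896 171.68 ] 0.73
guard_grip [356.096 129.92 ] 0.72
   tri [691.4 -43.7 211.8]
guard_hinge [246.08 210.4 ] 0.86
guard_hinge [352.896 174.8  ] 0.88
   tri [630.  -52.3  93.6]
cutter [254.528 228.12 ] 0.58
cutter [358.272 206.8  ] 0.85
   tri [569.9 -70.2   3.8]
```

View pics/g1.png

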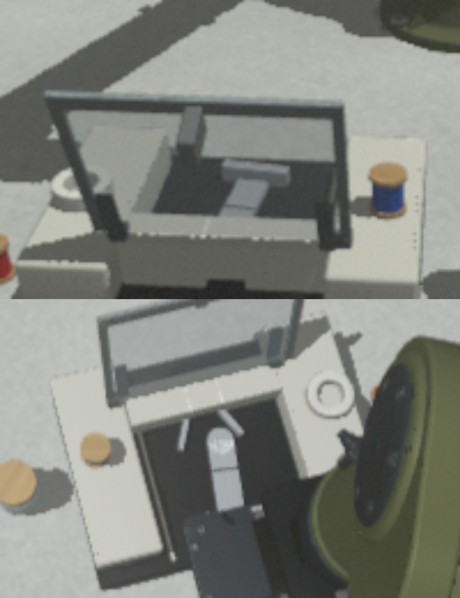

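```bash
python3 -m handwheel '[{"dr":[0,0,0],"dp":[10,60,0],"jaw":0.9},{"dr":[0,0,0],"dp":[20,120,0],"jaw":0.9},{"dr":[0,0,0],"dp":[20,180,0],"jaw":0.9},{"dr":[0,0,0],"dp":[20,180,0],"jaw":0.9}]'
sed -i 's/^a=cv2.*//;s/^b=cv2.*//;s/^cv2.*//;s/^c=np.*//' g.py
cat >> g.py <<'E'
import sys
n=sys.argv[1]
cv2.imwrite(f'pics/{n}.png',cv2.resize(fs[1]['image'][165:260,310:430],None,fx=6.3,fy=6.3,interpolation=cv2.INTER_CUBIC)[:,:,::-1])
save(fs[0],n+'_s.png');save(fs[1],n+'_t.png')
E
python3 g.py g2
```

```text
clock: 10.42
ee_pos: [487.6, -277.5, 307.7]
orientation: [-3.124, -0.324, 0.004]
ft_force: [0.4, 0.6, -0.1]
grip_width: 0.9
[ 487.55892573 -277.49326981  307.70329039] [ 0.39968407  0.63590373 -0.11250391]
gauge None 
gauge [368.384 212.92 ] 0.95
  at z45 [544.6 -86.7  50. ]
slot None 
slot [359.488 188.2  ] 0.83
  at z45 [607.8 -69.1  45. ]
guard_grip [254.528 219.72 ] 0.74
guard_grip [354.176 128.92 ] 0.8
   tri [713.2 -27.6 146.7]
guard_hinge [248.512 211.28 ] 0.97
guard_hinge [353.088 174.52 ] 0.58
   tri [630.  -50.5  92.5]
cutter [255.488 228.68 ] 0.95
cutter [359.296 208.4  ] 0.58
   tri [566.1 -71.7  -0.7]
```

View pics/g2.png

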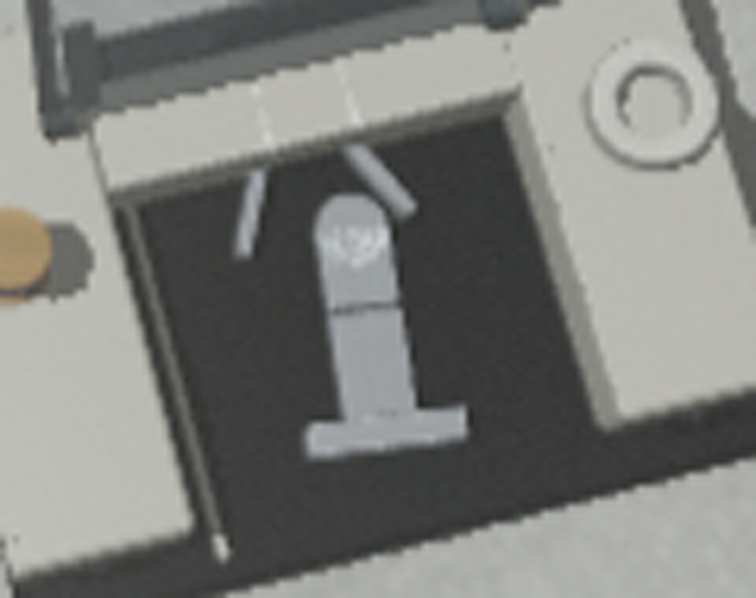

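```bash
cat > m.py <<'E'
from h import *
f=env.grab_frame('top')
def w(u,v,z): return atz(f,(u/6.3+310-.4,v/6.3+165-.4),z)
L=dict(lineA=(331,311,50),lineB=(403,304,50),tip=(347,193,50),barRL=(308,458,61),barRR=(467,436,61),barFL=(305,425,61),barFR=(465,405,61),
bfL=(140,208,45),bfR=(505,118,45),btL=(112,190,85),btR=(525,95,85),chLm=(260,172,57),chLf=(243,258,57),chRm=(355,148,57),chRf=(408,213,57),hL=(190,525,85),hR=(618,418,85))
p=(571.2,-67.4)
W={k:w(*v) for k,v in L.items()}
def ang(a,b): d=W[b]-W[a];return round(np.arctan2(d[1],d[0]),3)
print('yaws: bf',ang('bfR','bfL')-np.pi/2,'bt',ang('btR','btL')-np.pi/2,'h',ang('hR','hL')-np.pi/2)
print('gauge yaw',ang('lineB','lineA')-np.pi/2,ang('barRR','barRL')-np.pi/2,ang('barFR','barFL')-np.pi/2)
yaw=.215;c,s=np.cos(yaw),np.sin(yaw)
for k,v in W.items():
    d=v[:2]-p;print(k,v.round(1),'cutter',np.round([c*d[0]+s*d[1],-s*d[0]+c*d[1]],1))
E
python3 m.py
```

```text
yaws: bf 0.21920367320510348 bt 0.20320367320510346 h 0.21520367320510347
gauge yaw 0.07020367320510346 0.10920367320510338 0.09620367320510348
lineA [542.4 -71.5  50. ] cutter [-29.    2.2]
lineB [544.4 -99.2  50. ] cutter [-33.  -25.3]
tip [588.6 -80.2  50. ] cutter [ 14.2 -16.2]
barRL [485.  -58.4  61. ] cutter [-82.3  27.2]
barRR [ 491.6 -118.3   61. ] cutter [-88.7 -32.8]
barFL [497.4 -57.9  61. ] cutter [-70.1  25. ]
barFR [ 503.3 -118.4   61. ] cutter [-77.3 -35.3]
bfL [ 5.86e+02 -2.00e-01  4.50e+01] cutter [28.8 62.5]
bfR [ 618.  -144.4   45. ] cutter [ 29.3 -85.2]
btL [584.2  12.2  85. ] cutter [29.7 75. ]
btR [ 616.5 -144.3   85. ] cutter [ 27.9 -84.8]
chLm [596.2 -46.2  57. ] cutter [28.9 15.4]
chLf [562.7 -38.1  57. ] cutter [-2.1 30.5]
chRm [604.7 -83.3  57. ] cutter [ 29.3 -22.7]
chRf [ 578.5 -102.1   57. ] cutter [ -0.3 -35.5]
hL [459.  -11.5  85. ] cutter [-97.7  78.5]
hR [ 493.6 -169.6   85. ] cutter [-97.6 -83.3]
```

```bash
python3 d.py 494.1 -87.5 150 0.213
```

```text
[  44.5 -178.8  159.7] [ 0.    -0.     0.002]
```

```bash
python3 -m handwheel '[{"dr":[0,0,0],"dp":[-10,-40,0],"jaw":1},{"dr":[0,0,0],"dp":[-20,-90,0],"jaw":1},{"dr":[0,0,0],"dp":[-20,-140,20],"jaw":1},{"dr":[0,0,0],"dp":[-10,-179,50],"jaw":1},{"dr":[0,0,0],"dp":[15,-179,85],"jaw":1},{"dr":[0,0,0],"dp":[35,-179,120],"jaw":1},{"dr":[0,0,0.002],"dp":[44.5,-179,150],"jaw":1},{"dr":[0,0,0.002],"dp":[44.5,-179,160],"jaw":1},{"dr":[0,0,0.002],"dp":[44.5,-179,160],"jaw":1},{"dr":[0,0,0.002],"dp":[44.5,-179,160],"jaw":1}]'; python3 d.py 494.1 -87.5 70 0.213
```

```text
clock: 12.32
ee_pos: [494.6, -87.9, 151.0]
orientation: [3.123, 0.333, 0.003]
ft_force: [0.1, -0.1, 0.3]
grip_width: 1.001
[-0.5 -0.6 81. ] [ 0.001 -0.002 -0.001]
```

```bash
python3 -m handwheel '[{"dr":[0,0,0],"dp":[0,0,20],"jaw":1},{"dr":[0,0,0],"dp":[0,0,40],"jaw":1},{"dr":[0,0,0],"dp":[0,0,60],"jaw":1},{"dr":[0,0,0],"dp":[0,0,72],"jaw":1},{"dr":[0,0,0],"dp":[0,0,80],"jaw":1},{"dr":[0,0,0],"dp":[0,0,80],"jaw":1}]' 10
python3 -m handwheel '[{"dr":[0,0,0],"dp":[0,0,0],"jaw":0.85},{"dr":[0,0,0],"dp":[0,0,0],"jaw":0.75},{"dr":[0,0,0],"dp":[0,0,0],"jaw":0.68},{"dr":[0,0,0],"dp":[0,0,0],"jaw":0.6},{"dr":[0,0,0],"dp":[0,0,0],"jaw":0.5},{"dr":[0,0,0],"dp":[0,0,0],"jaw":0.5}]'
python3 g.py g3 | head -5
```

```text
clock: 13.08
ee_pos: [494.0, -87.5, 69.6]
orientation: [3.124, 0.334, -0.0]
ft_force: [-0.1, 1.0, -0.7]
grip_width: 0.999
clock: 13.82
ee_pos: [494.0, -87.2, 69.7]
orientation: [-3.124, -0.334, 0.0]
ft_force: [-1.4, 1.2, 3.7]
grip_width: 0.689
[493.96845305 -87.20180014  69.69370966] [-1.38571864  1.17287706  3.67608917]
gauge [361.408 238.32 ] 0.37
  at z45 [595.7 144.4  50. ]
gauge [370.112 214.8  ] 0.69
  at z45 [539.8 -90.6  50. ]
```

```bash
python3 -m handwheel '[{"dr":[0,0,0],"dp":[5,-1.5,0],"jaw":0.5},{"dr":[0,0,0],"dp":[10,-1.5,0],"jaw":0.5},{"dr":[0,0,0],"dp":[15,-1.5,0],"jaw":0.5},{"dr":[0,0,0],"dp":[20,-1.5,0],"jaw":0.5},{"dr":[0,0,0],"dp":[25,-1.5,0],"jaw":0.5},{"dr":[0,0,0],"dp":[30,-1.5,0],"jaw":0.5},{"dr":[0,0,0],"dp":[30,-1.5,0],"jaw":0.5}]'
python3 g.py g3 | head -5
```

```text
clock: 15.3
ee_pos: [519.2, -80.6, 68.2]
orientation: [3.124, 0.333, -0.014]
ft_force: [-9.3, -0.7, 4.9]
grip_width: 0.688
[519.1945122  -80.55643722  68.15395517] [-9.27775464 -0.70552404  4.89529699]
gauge [365.632 237.   ] 0.42
  at z45 [590.  150.8  50. ]
gauge [366.208 205.8  ] 0.51
  at z45 [562.2 -82.4  50. ]
```

View pics/g3.png

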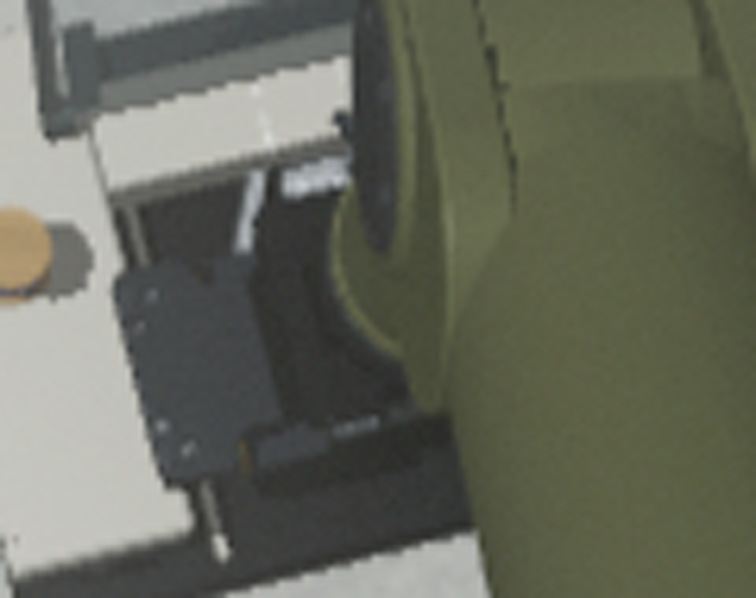

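Run:
```python
from h import *
f=env.grab_frame('top')
yaw=.213;c,s=np.cos(yaw),np.sin(yaw)
for n,u,v,z in [('left edge far',280,172,50),('left edge near',285,197,50),('cheek out',258,172,57),('cheek in',266,172,57),('cheek in front',252,250,57)]:
    d=atz(f,(u/6.3+309.6,v/6.3+164.6),z)[:2]-(571.2,-67.4);print(n,np.round([c*d[0]+s*d[1],-s*d[0]+c*d[1]],1))
f2=env.get_obs();print(f2['ee_pos'],f2['ft_force'],f2['wrist_torque'],f2['orientation'])
d=f2['ee_pos'][:2]-(571.2,-67.4);print(np.round([c*d[0]+s*d[1],-s*d[0]+c*d[1]],1))
```

```text
left edge far [28.5  6.8]
left edge near [18.5  7.5]
cheek out [29.1 16.2]
cheek in [28.4 13.2]
cheek in front [ 0.  26.3]
[519.23312462 -80.49896294  68.18111143] [-8.35314906  0.28975303  4.95294767] [-0.14330632  1.91969401  0.14209267] [ 3.12354373  0.33339233 -0.01317726]
[-53.6  -1.8]
```

```bash
python3 -m handwheel '[{"dr":[0,0,0],"dp":[-5,0,-1],"jaw":0.5},{"dr":[0,0,0],"dp":[-10,-2,-1],"jaw":0.5},{"dr":[0,0,0],"dp":[-12,-4,-1],"jaw":0.5},{"dr":[0,0,0],"dp":[-12,-4,-1],"jaw":0.5}]'
python3 -m handwheel '[{"dr":[0,0,0],"dp":[3,0,0],"jaw":0.5},{"dr":[0,0,0],"dp":[6,0,0],"jaw":0.5},{"dr":[0,0,0],"dp":[9,0,0],"jaw":0.5},{"dr":[0,0,0],"dp":[12,0,0],"jaw":0.5},{"dr":[0,0,0],"dp":[12,0,0],"jaw":0.5}]'
python3 g.py g4 | head -5
```

```text
clock: 16.45
ee_pos: [510.4, -78.2, 70.5]
orientation: [3.124, 0.334, 0.0]
ft_force: [-0.3, -0.5, -2.1]
grip_width: 0.686
clock: 17.08
ee_pos: [522.5, -75.6, 70.5]
orientation: [-3.124, -0.334, -0.0]
ft_force: [0.4, 0.5, -1.8]
grip_width: 0.686
[522.45810667 -75.57382409  70.51132847] [ 0.40355539  0.4612162  -1.78584463]
gauge None 
gauge [361.984 203.68 ] 0.42
  at z45 [567.8 -72.5  50. ]
slot [255.424 218.2  ] 0.67
```

View pics/g4.png

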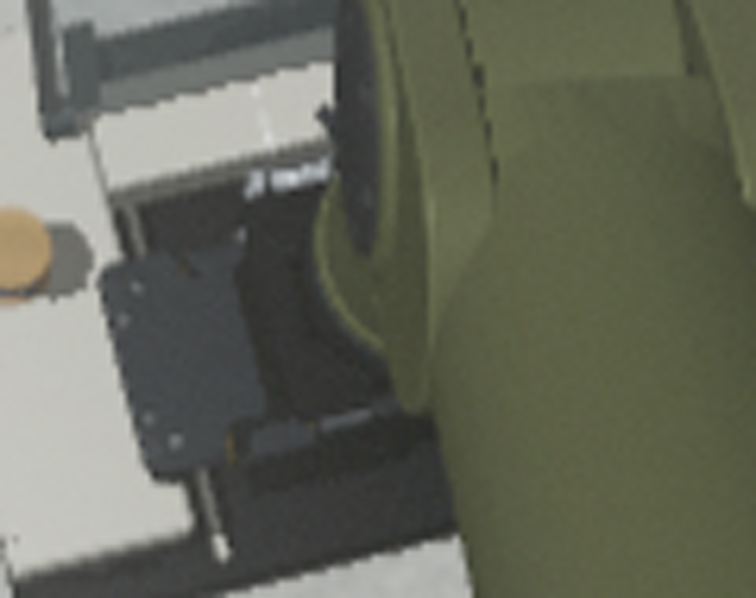

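```bash
python3 -m handwheel '[{"dr":[0,0,0],"dp":[4,0,0],"jaw":0.5},{"dr":[0,0,0],"dp":[8,0,0],"jaw":0.5},{"dr":[0,0,0],"dp":[12,0,0.3],"jaw":0.5},{"dr":[0,0,0],"dp":[16,0,0.6],"jaw":0.5},{"dr":[0,0,0],"dp":[20,0,0.9],"jaw":0.5},{"dr":[0,0,0],"dp":[24,0,0.9],"jaw":0.5},{"dr":[0,0,0],"dp":[24,0,0.9],"jaw":0.5}]'
```

```text
clock: 18.55
ee_pos: [546.0, -70.5, 69.6]
orientation: [-3.124, -0.334, -0.0]
ft_force: [-0.7, 0.2, -1.5]
grip_width: 0.689
```

```bash
python3 -m handwheel '[{"dr":[0,0,0],"dp":[0,0,0.8],"jaw":0.5},{"dr":[0,0,0],"dp":[0,0,0.8],"jaw":0.5},{"dr":[0,0,0],"dp":[0,0,0.8],"jaw":0.75},{"dr":[0,0,0],"dp":[0,0,0.8],"jaw":0.85},{"dr":[0,0,0],"dp":[0,0,0.8],"jaw":0.95},{"dr":[0,0,0],"dp":[0,0,0.8],"jaw":0.95},{"dr":[0,0,0],"dp":[0,0,-20],"jaw":0.95},{"dr":[0,0,0],"dp":[-5,0,-50],"jaw":0.95},{"dr":[0,0,0],"dp":[-30,0,-90],"jaw":0.95},{"dr":[0,0,0],"dp":[-60,0,-130],"jaw":0.95}]'
python3 -m handwheel '[{"dr":[0,0,0],"dp":[0,50,-30],"jaw":0.95},{"dr":[0,0,0],"dp":[0,110,-60],"jaw":0.95},{"dr":[0,0,0],"dp":[0,170,-90],"jaw":0.95},{"dr":[0,0,0],"dp":[0,190,-90],"jaw":0.95},{"dr":[0,0,0],"dp":[0,190,-90],"jaw":0.95}]'
python3 g.py g5
```

```text
clock: 19.8
ee_pos: [486.5, -83.2, 200.7]
orientation: [-3.123, -0.335, -0.0]
ft_force: [-0.3, -1.6, 0.3]
grip_width: 0.955
clock: 20.42
ee_pos: [526.7, -272.0, 289.5]
orientation: [3.124, 0.326, -0.0]
ft_force: [0.0, 0.3, -0.5]
grip_width: 0.951
[ 526.71478182 -272.03899195  289.48012939] [ 0.02140295  0.2950289  -0.50949386]
gauge None 
gauge [359.232 194.4  ] 0.74
  at z45 [591. -67.  50.]
slot [254.272 217.32 ] 0.59
  at z45 [586.8 -62.3  45. ]
slot [361.28 189.68] 0.97
  at z45 [603.9 -73.3  45. ]
   tri [599.  -64.6  54.9]
guard_grip [232.896 171.08 ] 0.69
guard_grip [357.504 132.68 ] 0.91
   tri [686.1 -46.6 209.3]
guard_hinge [244.096 210.   ] 0.57
guard_hinge [354.688 173.32 ] 0.97
   tri [632.5 -55.6  95.7]
cutter [254.784 228.68 ] 0.92
cutter [355.584 206.8  ] 0.87
   tri [571.1 -66.1   3.8]
```

View pics/g5.png

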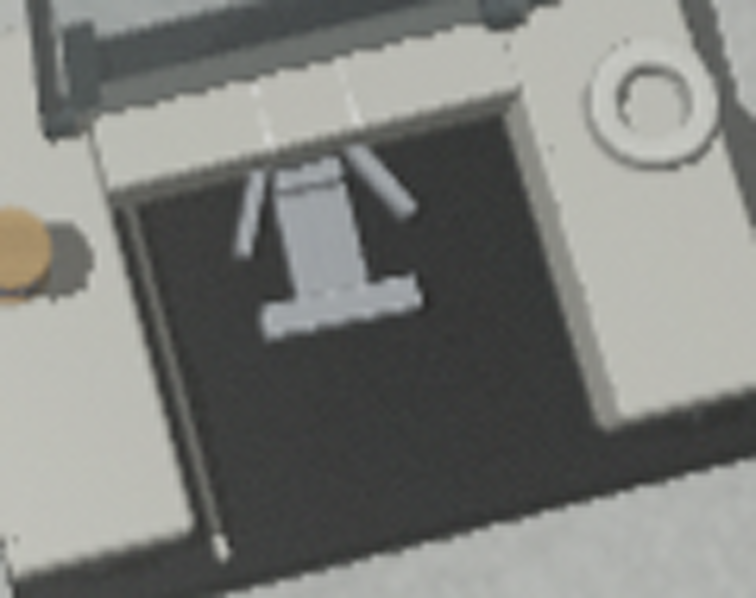

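```bash
cat > q.py <<'E'
from h import *
f=env.grab_frame('top')
yaw=.213;c,s=np.cos(yaw),np.sin(yaw)
def loc(x,y,z):
    d=atz(f,(x,y),z)[:2]-(571.2,-67.4);return np.round([c*d[0]+s*d[1],-s*d[0]+c*d[1]],1)
for n,u,v,z in [('lineL',275,190,50),('lineR',343,180,50),('RL',265,342,61),('RR',422,305,61),('FL',260,312,61),('FR',415,277,61),('bladeL',275,173,50),('bladeR',340,158,50)]: print(n,loc(u/6.3+309.6,v/6.3+164.6,z))
# intensity profile along the blade axis (local x) at several y
g=cv2.cvtColor(f['image'],cv2.COLOR_RGB2GRAY).astype(np.float32)
def prof(xs,y,z):
    P=np.array([[571.2+c*x-s*y,-67.4+s*x+c*y,z] for x in xs]);uv=proj(f,P).astype(np.float32)
    return cv2.remap(g,uv[:,:1],uv[:,1:],1)[:,0]
xs=np.arange(-30,40,1.)
A=np.mean([prof(xs,y,50) for y in np.arange(-10,5,1.5)],0)
print(*(f'{x:.0f}:{a:.0f}' for x,a in zip(xs,A)))
for y0,y1 in((40,65),(-65,-40)):
    B=np.mean([prof(xs,y,45) for y in np.arange(y0,y1,2)],0);print(*(f'{x:.0f}:{a:.0f}' for x,a in zip(xs,B) if x>15))
E
python3 q.py
```

```text
lineL [22.1 10.6]
lineR [ 19.6 -16. ]
RL [-36.1  31.3]
RR [-36.6 -30.1]
FL [-24.5  30.1]
FR [-25.6 -30.5]
bladeL [28.6  8.8]
bladeR [ 28.4 -17.2]
-30:162 -29:162 -28:162 -27:162 -26:163 -25:163 -24:163 -23:163 -22:162 -21:159 -20:158 -19:159 -18:160 -17:160 -16:160 -15:160 -14:160 -13:160 -12:160 -11:160 -10:160 -9:160 -8:159 -7:159 -6:159 -5:160 -4:160 -3:160 -2:160 -1:160 0:159 1:159 2:160 3:160 4:160 5:160 6:160 7:160 8:160 9:160 10:160 11:160 12:160 13:160 14:159 15:158 16:154 17:147 18:136 19:124 20:120 21:127 22:140 23:152 24:158 25:159 26:155 27:149 28:135 29:116 30:99 31:93 32:92 33:93 34:94 35:97 36:107 37:121 38:140 39:159
16:62 17:62 18:62 19:62 20:62 21:63 22:63 23:63 24:62 25:61 26:61 27:62 28:64 29:68 30:74 31:82 32:90 33:95 34:96 35:97 36:102 37:113 38:129 39:147
16:56 17:57 18:57 19:57 20:57 21:57 22:57 23:57 24:57 25:56 26:56 27:56 28:57 29:60 30:64 31:71 32:79 33:87 34:92 35:93 36:96 37:102 38:114 39:131
```

The line is about 10.5 mm short of the beam face, and the gauge is straight and centred. I'll regrip at the same pose and slide it in the rest of the way.

```bash
python3 -m handwheel '[{"dr":[0,0,0],"dp":[0,-50,0],"jaw":0.95},{"dr":[0,0,0],"dp":[0,-100,0],"jaw":0.95},{"dr":[0,0,0],"dp":[0,-150,30],"jaw":0.95},{"dr":[0,0,0],"dp":[0,-190,70],"jaw":0.95},{"dr":[0,0,0],"dp":[20,-190,110],"jaw":0.95},{"dr":[0,0,0],"dp":[45,-190,150],"jaw":0.95},{"dr":[0,0,0],"dp":[60,-190,180],"jaw":0.95},{"dr":[0,0,0],"dp":[60,-190,205],"jaw":0.95},{"dr":[0,0,0],"dp":[60,-190,220],"jaw":0.95},{"dr":[0,0,0],"dp":[60,-190,220],"jaw":0.95}]'
python3 d.py 546 -70.5 69.6 0.213
```

```text
clock: 22.32
ee_pos: [545.5, -70.7, 69.4]
orientation: [-3.124, -0.334, 0.001]
ft_force: [-0.7, 0.3, 0.4]
grip_width: 0.948
[ 0.5 -0.1 -0.2] [-0.  0. -0.]
```

```bash
python3 -m handwheel '[{"dr":[0,0,0],"dp":[0,0,0],"jaw":0.8},{"dr":[0,0,0],"dp":[0,0,0],"jaw":0.7},{"dr":[0,0,0],"dp":[0,0,0],"jaw":0.6},{"dr":[0,0,0],"dp":[0,0,0],"jaw":0.5},{"dr":[0,0,0],"dp":[0,0,0],"jaw":0.5},{"dr":[0,0,0],"dp":[3,0,0],"jaw":0.5},{"dr":[0,0,0],"dp":[6,0,0],"jaw":0.5},{"dr":[0,0,0],"dp":[9,0,0],"jaw":0.5},{"dr":[0,0,0],"dp":[10.5,0,0],"jaw":0.5},{"dr":[0,0,0],"dp":[10.5,0,0],"jaw":0.5}]'
python3 -m handwheel '[{"dr":[0,0,0],"dp":[0,0,0],"jaw":0.5},{"dr":[0,0,0],"dp":[0,0,0],"jaw":0.75},{"dr":[0,0,0],"dp":[0,0,0],"jaw":0.85},{"dr":[0,0,0],"dp":[0,0,0],"jaw":0.95},{"dr":[0,0,0],"dp":[0,0,0],"jaw":0.95},{"dr":[0,0,0],"dp":[0,0,-20],"jaw":0.95},{"dr":[0,0,0],"dp":[-10,0,-50],"jaw":0.95},{"dr":[0,0,0],"dp":[-40,0,-90],"jaw":0.95},{"dr":[0,0,0],"dp":[-70,0,-130],"jaw":0.95}]'
python3 -m handwheel '[{"dr":[0,0,0],"dp":[0,50,-30],"jaw":0.95},{"dr":[0,0,0],"dp":[0,110,-60],"jaw":0.95},{"dr":[0,0,0],"dp":[0,170,-90],"jaw":0.95},{"dr":[0,0,0],"dp":[0,190,-90],"jaw":0.95},{"dr":[0,0,0],"dp":[0,190,-90],"jaw":0.95}]'
cat > z.py <<'E'
exec(open('q.py').read().split("for n,u,v")[0])
g=cv2.cvtColor(f['image'],cv2.COLOR_RGB2GRAY).astype(np.float32)
def prof(xs,y,z):
    P=np.array([[571.2+c*x-s*y,-67.4+s*x+c*y,z] for x in xs]);uv=proj(f,P).astype(np.float32)
    return cv2.remap(g,uv[:,:1],uv[:,1:],1)[:,0]
xs=np.arange(10,45,1.);A=np.mean([prof(xs,y,50) for y in np.arange(-10,5,1.5)],0)
print('blade',*(f'{x:.0f}:{a:.0f}' for x,a in zip(xs,A)))
xs=np.arange(-50,5,1.);
for r in((18,27),(-27,-18)):
    A=np.mean([prof(xs,y,61) for y in np.arange(*r,1.5)],0);print('bar',*(f'{x:.0f}:{a:.0f}' for x,a in zip(xs,A)))
xs=np.arange(20,45,1.)
for r in((40,65),(-65,-40)):
    A=np.mean([prof(xs,y,85) for y in np.arange(*r,1.5)],0);print('top',*(f'{x:.0f}:{a:.0f}' for x,a in zip(xs,A)))
ys=np.arange(-30,26,1.)
A=np.mean([[prof([x],y,50)[0] for y in ys] for x in(0,5,10)],0);print('blade y',*(f'{x:.0f}:{a:.0f}' for x,a in zip(ys,A)))
E
python3 z.py; python3 g.py g6 | grep -A3 -E 'grip|gauge'
```

```text
clock: 23.58
ee_pos: [554.0, -69.4, 70.0]
orientation: [3.123, 0.332, -0.008]
ft_force: [-7.5, -1.3, 9.4]
grip_width: 0.694
clock: 24.7
ee_pos: [487.1, -83.0, 202.1]
orientation: [3.123, 0.335, 0.002]
ft_force: [-0.5, -1.5, 0.5]
grip_width: 0.951
clock: 25.32
ee_pos: [527.4, -271.8, 291.1]
orientation: [3.123, 0.327, 0.002]
ft_force: [-0.5, 0.2, 0.0]
grip_width: 0.953
blade 10:160 11:160 12:160 13:160 14:160 15:160 16:160 17:160 18:160 19:160 20:159 21:159 22:159 23:159 24:156 25:149 26:137 27:119 28:98 29:85 30:81 31:86 32:91 33:92 34:93 35:96 36:106 37:121 38:139 39:158 40:175 41:182 42:185 43:185 44:185
bar -50:61 -49:60 -48:60 -47:60 -46:59 -45:59 -44:59 -43:59 -42:59 -41:59 -40:59 -39:59 -38:59 -37:60 -36:60 -35:59 -34:59 -33:59 -32:59 -31:60 -30:63 -29:70 -28:86 -27:108 -26:128 -25:146 -24:158 -23:163 -22:163 -21:163 -20:162 -19:162 -18:160 -17:154 -16:143 -15:121 -14:94 -13:73 -12:62 -11:59 -10:59 -9:59 -8:58 -7:59 -6:59 -5:59 -4:58 -3:57 -2:57 -1:58 0:59 1:60 2:63 3:67 4:71
bar -50:57 -49:57 -48:57 -47:57 -46:57 -45:56 -44:56 -43:57 -42:56 -41:56 -40:57 -39:57 -38:56 -37:56 -
[... 643 characters left out ...]
-28:71 -27:64 -26:59 -25:57 -24:57 -23:57 -22:57 -21:57 -20:57 -19:58 -18:64 -17:83 -16:108 -15:131 -14:148 -13:157 -12:157 -11:158 -10:158 -9:159 -8:159 -7:159 -6:159 -5:160 -4:160 -3:161 -2:160 -1:160 0:159 1:159 2:159 3:160 4:160 5:160 6:160 7:160 8:160 9:161 10:157 11:145 12:126 13:102 14:82 15:68 16:61 17:57 18:57 19:57 20:62 21:71 22:84 23:91 24:101 25:116
gauge [251.712 220.   ] 0.38
  at z45 [601.6 -60.8  50. ]
gauge [357.824 189.92 ] 0.89
  at z45 [602.3 -64.2  50. ]
   tri [601.8 -62.6  50. ]
slot [253.504 221.72 ] 0.96
--
guard_grip [231.168 172.   ] 0.92
guard_grip [352.704 132.32 ] 0.79
   tri [689.5 -41.7 209.4]
guard_hinge [243.968 208.68 ] 0.73
guard_hinge [353.28 173.6 ] 0.8
```

Bar and line readings put the scribed line about 1–3 mm short. The fingertips were also rubbing the deck (9 N upward). I'll regrip 1 mm higher and nudge it by 1.5 mm.

```bash
python3 -m handwheel '[{"dr":[0,0,0],"dp":[0,-50,0],"jaw":0.95},{"dr":[0,0,0],"dp":[0,-100,0],"jaw":0.95},{"dr":[0,0,0],"dp":[0,-150,30],"jaw":0.95},{"dr":[0,0,0],"dp":[0,-190,70],"jaw":0.95},{"dr":[0,0,0],"dp":[25,-190,110],"jaw":0.95},{"dr":[0,0,0],"dp":[50,-190,150],"jaw":0.95},{"dr":[0,0,0],"dp":[69,-190,180],"jaw":0.95},{"dr":[0,0,0],"dp":[69,-190,205],"jaw":0.95},{"dr":[0,0,0],"dp":[69,-190,219],"jaw":0.95},{"dr":[0,0,0],"dp":[69,-190,219],"jaw":0.95}]'
python3 -m handwheel '[{"dr":[0,0,0],"dp":[0,0,0],"jaw":0.8},{"dr":[0,0,0],"dp":[0,0,0],"jaw":0.7},{"dr":[0,0,0],"dp":[0,0,0],"jaw":0.6},{"dr":[0,0,0],"dp":[0,0,0],"jaw":0.5},{"dr":[0,0,0],"dp":[0,0,0],"jaw":0.5}]'
```

```text
clock: 27.22
ee_pos: [554.2, -68.8, 69.9]
orientation: [-3.123, -0.333, 0.003]
ft_force: [-0.1, -0.1, 0.7]
grip_width: 0.949
clock: 27.85
ee_pos: [555.4, -68.9, 71.4]
orientation: [3.123, 0.333, 0.001]
ft_force: [-1.4, -0.3, 5.8]
grip_width: 0.685
```

```bash
python3 -m handwheel '[{"dr":[0,0,0],"dp":[0,0,-0.6],"jaw":0.5},{"dr":[0,0,0],"dp":[0,0,-0.6],"jaw":0.5},{"dr":[0,0,0],"dp":[1,0,-0.6],"jaw":0.5},{"dr":[0,0,0],"dp":[1.5,0,-0.6],"jaw":0.5},{"dr":[0,0,0],"dp":[1.5,0,-0.6],"jaw":0.5}]'
python3 -m handwheel '[{"dr":[0,0,0],"dp":[0,0,0.3],"jaw":0.5},{"dr":[0,0,0],"dp":[0,0,0.3],"jaw":0.75},{"dr":[0,0,0],"dp":[0,0,0.3],"jaw":0.85},{"dr":[0,0,0],"dp":[0,0,0.3],"jaw":0.95},{"dr":[0,0,0],"dp":[0,0,0.3],"jaw":0.95},{"dr":[0,0,0],"dp":[0,0,-20],"jaw":0.95},{"dr":[0,0,0],"dp":[-10,0,-50],"jaw":0.95},{"dr":[0,0,0],"dp":[-40,0,-90],"jaw":0.95},{"dr":[0,0,0],"dp":[-70,0,-130],"jaw":0.95}]'
python3 -m handwheel '[{"dr":[0,0,0],"dp":[0,50,-30],"jaw":0.95},{"dr":[0,0,0],"dp":[0,110,-60],"jaw":0.95},{"dr":[0,0,0],"dp":[0,170,-90],"jaw":0.95},{"dr":[0,0,0],"dp":[0,190,-90],"jaw":0.95},{"dr":[0,0,0],"dp":[0,190,-90],"jaw":0.95}]'
python3 z.py; python3 g.py g7
```

```text
clock: 28.48
ee_pos: [555.4, -68.9, 71.4]
orientation: [3.123, 0.333, -0.004]
ft_force: [-4.3, -2.0, 7.0]
grip_width: 0.688
clock: 29.6
ee_pos: [487.6, -82.9, 203.7]
orientation: [3.123, 0.335, 0.002]
ft_force: [1.6, -1.5, 0.7]
grip_width: 0.952
clock: 30.22
ee_pos: [527.9, -271.7, 292.7]
orientation: [3.123, 0.327, 0.002]
ft_force: [-1.2, 0.8, 0.2]
grip_width: 0.95
blade 10:159 11:160 12:159 13:159 14:159 15:159 16:159 17:160 18:160 19:160 20:160 21:160 22:160 23:158 24:155 25:149 26:137 27:118 28:98 29:84 30:81 31:86 32:90 33:92 34:93 35:97 36:107 37:122 38:140 39:159 40:175 41:183 42:185 43:186 44:185
bar -50:60 -49:59 -48:59 -47:59 -46:59 -45:60 -44:59 -43:59 -42:58 -41:59 -40:59 -39:59 -38:60 -37:60 -36:60 -35:60 -34:59 -33:59 -32:60 -31:61 -30:65 -29:73 -28:89 -27:110 -26:129 -25:147 -24:159 -23:163 -22:162 -21:162 -20:162 -19:163 -18:162 -17:158 -16:149 -15:129 -14:101 -13:77 -12:64 -11:60 -10:59 -9:59 -8:59 -7:59 -6:60 -5:60 -4:59 -3:58 -2:58 -1:59 0:59 1:60 2:62 3:66 4:71
bar -50:57 -49:57 -48:57 -47:57 -46:58 -45:58 -44:57 -43:56 -42:56 -41:56 -40:57 -39:57 -38:57 -37:58 -3
[... 945 characters left out ...]
16:61 17:57 18:57 19:57 20:62 21:71 22:84 23:91 24:101 25:116
[ 528.08039778 -269.14724098  292.20961546] [ 0.35083013  0.76112766 -0.01989983]
gauge [253.504 220.   ] 0.47
  at z45 [600.7 -57.6  50. ]
gauge [361.472 192.92 ] 0.76
  at z45 [594.6 -72.7  50. ]
   tri [593.9 -67.6  43.9]
slot [253.504 220.2  ] 0.77
  at z45 [595.4 -60.2  45. ]
slot [359.232 190.2  ] 0.9
  at z45 [602.7 -68.2  45. ]
   tri [600.2 -63.1  48.8]
guard_grip [231.808 169.6  ] 0.6
guard_grip [355.2  129.92] 0.68
   tri [691.  -43.3 214.9]
guard_hinge [246.784 209.8  ] 0.94
guard_hinge [355.52 174.68] 0.66
   tri [628.7 -55.2  93.9]
cutter [252.992 227.6  ] 0.86
cutter [361.728 208.08 ] 0.79
   tri [566.3 -77.3   1. ]
```

The nudge didn't take: the gripper had ended up about 6 mm ahead of the bar, so its fingers were meeting the cheeks. I'll regrip 6 mm further back and slide it 2 mm.

```bash
python3 -m handwheel '[{"dr":[0,0,0],"dp":[0,-50,0],"jaw":0.95},{"dr":[0,0,0],"dp":[0,-100,0],"jaw":0.95},{"dr":[0,0,0],"dp":[0,-150,30],"jaw":0.95},{"dr":[0,0,0],"dp":[0,-190,70],"jaw":0.95},{"dr":[0,0,0],"dp":[25,-190,110],"jaw":0.95},{"dr":[0,0,0],"dp":[50,-190,150],"jaw":0.95},{"dr":[0,0,0],"dp":[64,-190,180],"jaw":0.95},{"dr":[0,0,0],"dp":[64,-190,205],"jaw":0.95},{"dr":[0,0,0],"dp":[64,-190,220],"jaw":0.95},{"dr":[0,0,0],"dp":[64,-190,220],"jaw":0.95}]'
python3 -m handwheel '[{"dr":[0,0,0],"dp":[0,0,0],"jaw":0.8},{"dr":[0,0,0],"dp":[0,0,0],"jaw":0.7},{"dr":[0,0,0],"dp":[0,0,0],"jaw":0.6},{"dr":[0,0,0],"dp":[0,0,0],"jaw":0.5},{"dr":[0,0,0],"dp":[0,0,0],"jaw":0.5}]'
```

```text
clock: 32.12
ee_pos: [549.7, -69.6, 70.4]
orientation: [-3.123, -0.333, 0.003]
ft_force: [-1.0, 0.4, -0.1]
grip_width: 0.95
clock: 32.75
ee_pos: [551.0, -69.8, 72.0]
orientation: [3.123, 0.333, 0.001]
ft_force: [-1.1, 0.6, 5.9]
grip_width: 0.687
```

```bash
python3 -m handwheel '[{"dr":[0,0,0],"dp":[0,0,-0.8],"jaw":0.5},{"dr":[0,0,0],"dp":[0,0,-1.5],"jaw":0.5},{"dr":[0,0,0],"dp":[0,0,-1.5],"jaw":0.5}]'
python3 -m handwheel '[{"dr":[0,0,0],"dp":[0.7,0,0],"jaw":0.5},{"dr":[0,0,0],"dp":[1.4,0,0],"jaw":0.5},{"dr":[0,0,0],"dp":[2,0,0],"jaw":0.5},{"dr":[0,0,0],"dp":[2,0,0],"jaw":0.5}]'
```

```text
clock: 33.12
ee_pos: [550.0, -69.5, 72.2]
orientation: [-3.123, -0.334, 0.002]
ft_force: [0.2, 0.1, -1.3]
grip_width: 0.689
clock: 33.62
ee_pos: [552.5, -69.1, 72.7]
orientation: [-3.124, -0.334, 0.0]
ft_force: [-0.3, 0.4, -1.3]
grip_width: 0.688
```

Now it moves freely, by about 2 mm. I'll set it down, release and check.

```bash
python3 -m handwheel '[{"dr":[0,0,0],"dp":[0,0,1],"jaw":0.5},{"dr":[0,0,0],"dp":[0,0,1.3],"jaw":0.5},{"dr":[0,0,0],"dp":[0,0,1.3],"jaw":0.75},{"dr":[0,0,0],"dp":[0,0,1.3],"jaw":0.85},{"dr":[0,0,0],"dp":[0,0,1.3],"jaw":0.95},{"dr":[0,0,0],"dp":[0,0,1.3],"jaw":0.95},{"dr":[0,0,0],"dp":[0,0,-20],"jaw":0.95},{"dr":[0,0,0],"dp":[-10,0,-50],"jaw":0.95},{"dr":[0,0,0],"dp":[-40,0,-90],"jaw":0.95},{"dr":[0,0,0],"dp":[-70,0,-130],"jaw":0.95}]'
python3 -m handwheel '[{"dr":[0,0,0],"dp":[0,50,-30],"jaw":0.95},{"dr":[0,0,0],"dp":[0,110,-60],"jaw":0.95},{"dr":[0,0,0],"dp":[0,170,-90],"jaw":0.95},{"dr":[0,0,0],"dp":[0,190,-90],"jaw":0.95},{"dr":[0,0,0],"dp":[0,190,-90],"jaw":0.95}]'
python3 z.py|grep -v top; python3 g.py g8
python3 - <<'E'
from h import *
for s in range(2):
  f=env.grab_frame('top');r=env.mark_of(f,'gauge');q=env.mark_of(f,'slot');print(*[ (np.array(x[0]['location'])*[640,400]).round(1) if x else None for x in (r,q)])
E
```

```text
clock: 34.88
ee_pos: [483.2, -84.0, 203.7]
orientation: [-3.123, -0.334, 0.0]
ft_force: [0.5, -0.7, 0.2]
grip_width: 0.949
clock: 35.5
ee_pos: [523.8, -272.7, 292.5]
orientation: [3.124, 0.326, -0.0]
ft_force: [0.2, 0.6, -0.7]
grip_width: 0.949
blade 10:159 11:159 12:159 13:159 14:159 15:159 16:159 17:159 18:159 19:159 20:160 21:160 22:160 23:160 24:159 25:157 26:152 27:142 28:122 29:97 30:79 31:79 32:85 33:90 34:93 35:97 36:106 37:121 38:139 39:158 40:175 41:182 42:185 43:185 44:185
bar -50:61 -49:61 -48:60 -47:59 -46:59 -45:59 -44:59 -43:59 -42:59 -41:59 -40:59 -39:59 -38:59 -37:59 -36:59 -35:59 -34:59 -33:58 -32:59 -31:59 -30:60 -29:62 -28:68 -27:80 -26:99 -25:120 -24:139 -23:154 -22:162 -21:163 -20:162 -19:162 -18:162 -17:163 -16:162 -15:157 -14:148 -13:125 -12:92 -11:68 -10:61 -9:60 -8:60 -7:59 -6:59 -5:60 -4:59 -3:59 -2:59 -1:59 0:60 1:61 2:63 3:67 4:71
bar -50:56 -49:57 -48:57 -47:57 -46:57 -45:57 -44:57 -43:57 -42:56 -41:56 -40:56 -39:56 -38:56 -37:57 -36:57 -35:57 -34:56 -33:56 -32:56 -31:57 -30:60 -29:70 -28:88 -27:110 -26:130 -25:148 -24:158 -23:160 -22:159 -21:159 -20:160
[... 491 characters left out ...]
 18:57 19:57 20:62 21:71 22:84 23:91 24:102 25:116
[ 523.99027438 -270.1118968   292.21686159] [ 0.1483155   1.13424538 -0.14332581]
gauge [253.888 221.   ] 0.6
  at z45 [603.3 -55.8  50. ]
gauge [359.424 191.2  ] 0.63
  at z45 [599.  -67.9  50. ]
   tri [598.4 -63.6  45.5]
slot [250.368 222.   ] 0.57
  at z45 [602.1 -63.7  45. ]
slot [356.288 190.4  ] 0.73
  at z45 [602.4 -61.   45. ]
   tri [602.7 -62.1  45.6]
guard_grip None 
guard_grip [353.92 132.48] 0.66
guard_hinge [246.08 207.  ] 0.93
guard_hinge [353.408 172.2  ] 0.85
   tri [633.  -51.5 103.4]
cutter [252.8  228.68] 0.91
cutter [360.512 209.68 ] 0.79
   tri [563.9 -76.8  -3.8]
[359.7 189.8] [358.3 190.5]
[361.4 192.5] [357.6 192.6]
```

Run:
```python
from h import *
fs=[env.grab_frame(n) for n in('scene','top')]
for l in('spool','tape_roll','button_jar','red_spool'):
    print(l,[(np.array(r[0]['location'])*[640,400]).round() if (r:=env.mark_of(f,l)) else None for f in fs])
print(env.get_obs()['clock'],env.hand_in())
```

```text
spool [array([318., 197.]), array([310., 209.])]
tape_roll [array([188., 194.]), array([411., 181.])]
button_jar [array([362., 236.]), array([276., 225.])]
red_spool [array([149., 230.]), array([435., 185.])]
the job is handed in; nothing more can be done
36.95 None
```

The guard is open on its stop and the gauge is in the slot with its line at the beam's front face. I handed the job in at about 37 s of the 58 s allowed. No verdict came back, so the rest is from my own checks.

- **Guard:** I lifted it by its tab along the hinge arc at about 0.8 rad/s or less, pressed it lightly onto its stop and let go. In later pictures its grip point stayed at about (690, -43, 211) mm. In the very last check it was found only in the top view, at the same spot.
- **Gauge:** I gripped it by the crossbar ends and slid it nose first into the slot.
    - **First push:** it met a funnel cheek with about 9 N, so I backed off, shifted about 4 mm sideways and went in freely.
    - **Failed nudge:** a 1.5 mm nudge had no effect because the fingers were too far forward on the bar. I regripped further back and moved it the last 2 mm.
- **Last position check:** the estimates don't quite agree. The crossbar edges put the line about 1.5 mm short of the beam face, while the dark line itself reads level with it. Both are within the 4 mm allowed. Sideways it is about 2 mm off the slot's middle and about 0.03 rad off straight. The trained networks' marks for gauge and slot scatter by several millimetres, so I relied on image brightness profiles instead.
- **Bystanders:** in the last pictures all four are within about 3 pixels of where they started. The red spool's start is known from one camera only.
- **Robot:** the arm was clear of everything at hand-in.

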